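# Slide the tray with the watch into the bench dock

### The arm

A 6-joint arm with a two-finger parallel gripper is mounted at the origin on the work surface. World frame = base frame: x ahead of the robot, y to its left, z up, the work surface at z = 0. Lengths are in m, angles in rad, forces in N, time in s.
With the tool pointing down it reaches from about 0.15 to 0.775 m from the base axis. Payload 6.1 kg.
Tool frame: the origin (TCP) lies at the very end of the fingers, on their centre line; the grasp point (between the pads) lies 19 mm behind it; z points along the fingers, y is the line along which they close (so a half turn about z gives the same grasp; the last joint's range is limited). The gripper opens to 85 mm and grips with 20 to 120 N. Pads are 22 mm wide; open, the fingers measure 114 mm over their backs; the gripper's body (76 mm by 85 mm) begins 54 mm behind the grasp point. The pads swing forward as they close: fully open they stand 13 mm farther back than shut.
Start: joints at [-1.132, 0.126, -0.04, 1.405, 0, 1.571], TCP at [0.223, -0.475, 0.231] pointing down, gripper open.
Joint ranges: [-2.72, 2.72], [-0.95, 1.95], [-1.27, 1.35], [-1.78, 2.02], [-1.46, 1.47], [-3.14, 3.14]. Speed limits (rad/s): [2.39, 2.39, 3.01, 3.14, 3.14, 3.14].

### API

Orientations are given as a unit quaternion [x, y, z, w].
In Python, from plant import * gives the robot as it stands. The module is installed in compiled form; this text tells all that it offers.
- The arm moves only by the shell command python3 -m handwheel 'ROWS' [OPENING] [FORCE]. ROWS is JSON, a list of rows, each a list of 2 entries, a list of its own where there are three numbers: the shift along the tool's x, y, z each as a share of 0.1 m, from -1 to 1, then the turn, a rotation vector about the tool's x, y, z each as a share of pi/2 rad, from -1 to 1. A call has 1 to 5 rows; each row is the pose to reach, as a shift and turn from the pose commanded when the call began, along the tool's axes at that moment; what a row does not reach only later rows make up. A row lasts 1/12 s, in which the tool goes at most 41.7 mm and 7.16 degrees, less where a joint would pass 70% of its speed; a pose out of reach is approached as far as the arm can. A call with a number of a shift or a turn outside -1 to 1 is refused whole. A call with a gripper value outside its range is refused whole. OPENING is the opening, from 0 (shut) to 1 (fully open), set as the call begins (- or left out, the last holds). The fingers move at their own pace and stop on an object; FORCE is the grip in N (left out, the last holds). Time passes only in rows, so rows that repeat a pose let the fingers close. It gives the time, the measured TCP pose, the force, the opening and the grip force at its end, in the units of the state.
- get_state(): the state, without advancing time (a new reading comes with each control period).
- grab_frame(name): name is "scene" or "side" or "wrist"; returns a dict with "pixels" (420x560x3 uint8, red, green, blue), "mtx" (3x3 intrinsics, pixels), "R" (3x3) and "t" (3): a world point X has camera coordinates R X + t. Camera axes: x right, y down, z forward; pixel columns grow to the right and rows downward; lengths in m; the calibration is good to about 2 mm. The wrist camera is an equidistant fisheye: a pixel r from the principal point sees the ray r / f radians off the axis. A picture is of the moment at which its call begins. There is no depth.
- job_done(): hands the job in; it is judged then, once.
Trained networks look in the newest picture that a camera, given by its name, has taken for a name from the list of things; names that differ only in an ending like _2 or _b are one class to them, and where a whole thing is asked for, a point or a joint stands for the part that bears it (a point fixed in the world has none). Each returns a list of dicts, best first, with "score" (0 to 1); they miss things now and then, are a little off and sometimes report something else, mostly with a low value. They report only what shows in the picture. A call takes as long as a camera call. They do not tell look-alikes from the thing itself.
- recognise(name, camera): "rect" ([left, top, right, bottom] in pixels, round what is visible of it).
The state is a dict: "time_s": time; "qpos": joint angles; "joint_vel": joint speeds; "joint_efforts": joint torques, N m; "tool_pos": TCP position; "ee_rot": TCP orientation; "force": force on the tool from outside, world axes, zero at the start; "wrist_torque": the same for the moment, N m; "finger_gap": opening from 0.0 (shut) to 1.0 (fully open); "gripper_force": force on a finger pad.
Only numpy, scipy, OpenCV 4.12 (cv2) and the standard library are available. Lean on these libraries where they do the work, as an engineer would, in place of code of your own. Each camera call takes 0.05 s, during which the arm holds its last target. There are 200 camera calls.

### The job

On the watchmaker's bench, slide the blue tray that carries the small gold watch into the slotted metal dock through its orange mouth, under the two side lips, fully home against the back bar. Keep the tray upright and the watch in its compartment, leave the grey tray where it is, and let go of the tray.

Things in the scene. Friction and masses are not known exactly. Their poses are not given: they have to be found in the camera images.
- tray: Blue tray, loose, 0.26-0.43 kg loaded, 110 (its x) x 120 (y) mm, rim 15 mm high. Origin: centre of underside, z up. On its centre a black handle bar, 12 mm thick (x), 44 long (y), 45 to 75 mm above the underside: grip it from above, closing along tray x. Watch in the +y compartment, three discs (fixed) in the -y one. Starts on the bench left or right of the dock. Either end may go in first.
- dock: U-shaped metal dock fixed on the bench, no floor. Origin: on the bench, where the tray's origin is when home; x points inward to the back bar (face x=+56 mm, 22 high). Mouth x=-60, faces the robot; orange guides splay to x=-90. Rails' inner faces y=+-68, 34 high; lips reach in to y=+-48, underside 30, top 34: no entry from above, middle open for handle and fingers. Tray slides on the bench.
- watch: Small gold-coloured watch head with a white dial, loose, 44 x 30 mm, 10 mm thick, about 0.06-0.09 kg, lying dial up in the blue tray's +y compartment. Origin: centre of its underside.
- spare: Grey tray of the same shape and size as the blue one, loose, with only brass, steel and copper discs in it, a bystander on the other side of the dock. Origin: centre of its underside.
Not all that is in view belongs to the job. Leave any pink look-alike of the tray alone.

How it is judged:
By the outcome, as a careful person would: the job done as asked, in the order asked, and still so for the second after the job is handed in, with the robot touching nothing.
It also fails if it takes over 45 s, if anything falls off the work surface, if the arm or the gripper's body presses on something with over 40 N, if the wrist force passes 120 N, or if a joint passes its speed limit or range.

## Working session

There is one attempt and no reset: what is moved stays moved. The work goes in short steps, Python scripts to look and compute and a shell command to move; the robot and the scene stay as the last step left them, time stands still between calls to the robot, and variables do not carry over. Pictures are saved under pics/ and viewed, at most 10 in all, crops included, and the job is handed in when it is done.

```bash
mkdir -p pics
python3 - <<'E'
from plant import *
import cv2,numpy as np,pickle
D={}
for n in("scene","side"):
    f=grab_frame(n);D[n]=f
    cv2.imwrite(f"pics/{n}0.png",f["pixels"][:,:,::-1])
    print(n,f["mtx"].tolist(),np.round(-f["R"].T@f["t"],3))
    for k in("tray","dock","watch","spare"):
        print(k,[(np.round(r["rect"]).tolist(),round(r["score"],2)) for r in recognise(k,n)][:3])
pickle.dump(D,open("f0.pkl","wb"))
s=get_state();print(s["tool_pos"],s["ee_rot"],s["time_s"],s["finger_gap"])
E
```

```text
scene [[434.55445386409224, 0.0, 285.2476101093983], [0.0, 434.55445386409224, 206.80132119276314], [0.0, 0.0, 1.0]] [0.727 0.417 0.991]
tray [([282.0, 104.0, 335.0, 153.0], 0.84), ([252.0, 66.0, 300.0, 103.0], 0.67), ([230.0, 142.0, 278.0, 186.0], 0.65)]
dock [([199.0, 210.0, 288.0, 301.0], 0.82)]
watch [([243.0, 169.0, 260.0, 178.0], 0.61)]
spare [([314.0, 321.0, 385.0, 399.0], 0.91), ([232.0, 141.0, 279.0, 186.0], 0.57)]
side [[538.4011258625123, 0.0, 281.82416826683726], [0.0, 538.4011258625123, 207.3985606057107], [0.0, 0.0, 1.0]] [-0.347 -1.024  0.749]
tray [([329.0, 304.0, 412.0, 373.0], 0.89), ([266.0, 265.0, 332.0, 315.0], 0.83), ([313.0, 221.0, 375.0, 268.0], 0.77)]
dock [([271.0, 172.0, 323.0, 220.0], 0.58)]
watch [([334.0, 235.0, 342.0, 243.0], 0.37)]
spare [([187.0, 152.0, 236.0, 184.0], 0.89), ([311.0, 221.0, 375.0, 270.0], 0.17)]
[ 0.22301351 -0.47524295  0.23126019] [ 9.76030321e-01  2.17634581e-01 -1.15273138e-05 -2.70947170e-05] 0.5 0.9983076621719468
```

View pics/scene0.png

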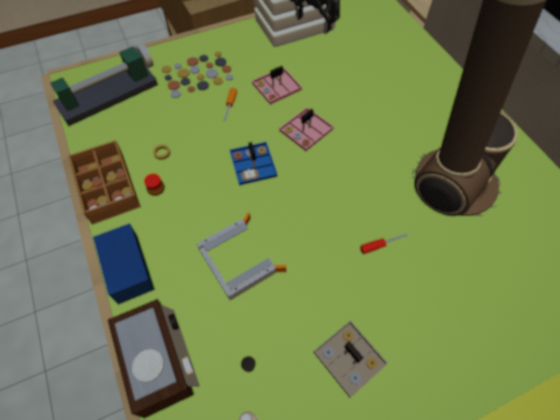

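View pics/side0.png

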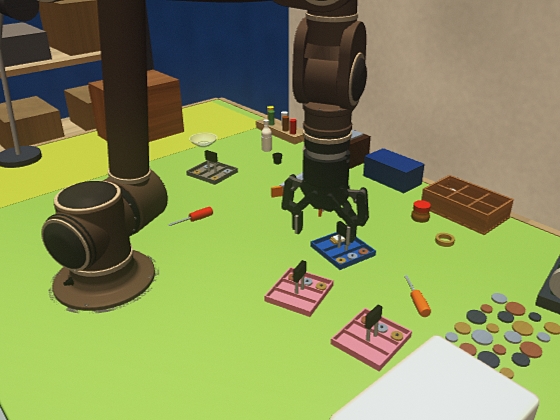

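The scene picture shows the blue tray at about (253,163) with the watch at (250,174), and the dock at (199-288, 210-301) with its mouth to the right. There are pink decoys at (277,85) and (306,128), and the grey tray is at (350,358). I'll enlarge the tray and dock area.

Run:
```python
import cv2,pickle
D=pickle.load(open("f0.pkl","rb"))
im=D["scene"]["pixels"][135:305,180:300,::-1]
a=cv2.resize(im[:60],None,fx=6,fy=6,interpolation=cv2.INTER_CUBIC)[:, 200:]
b=cv2.resize(im[65:],None,fx=6,fy=6,interpolation=cv2.INTER_CUBIC)
b=b[:600]
cv2.imwrite("pics/dock.png",b);
import numpy as np
h=cv2.cvtColor(D["scene"]["pixels"],cv2.COLOR_RGB2HSV)
m=cv2.inRange(h,(100,120,60),(125,255,255))[135:195,220:290]
c=max(cv2.findContours(m,0,2)[0],key=cv2.contourArea)
print(cv2.approxPolyDP(cv2.convexHull(c),3,True)[:,0]+[220,135])
```

```text
[[265 143]
 [275 175]
 [240 183]
 [231 150]]
```

View pics/dock.png

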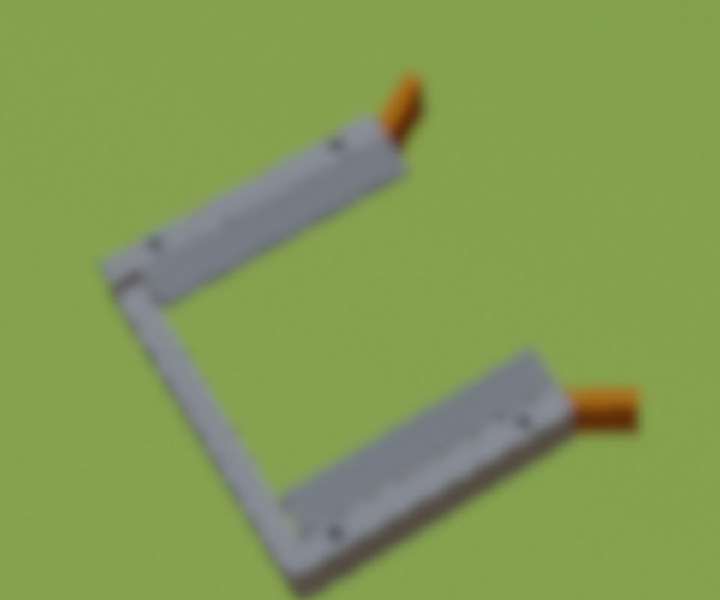

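```bash
cat > h.py <<'E'
import numpy as np,cv2,pickle
from scipy.optimize import least_squares
def proj(f,X):
    c=np.asarray(X)@f["R"].T+f["t"]; p=c@f["mtx"].T; return p[:,:2]/p[:,2:]
def W(p,L):
    c,s=np.cos(p[2]),np.sin(p[2]); L=np.asarray(L,float)
    return np.c_[p[0]+c*L[:,0]-s*L[:,1],p[1]+s*L[:,0]+c*L[:,1],L[:,2]]
def unproj(f,uv,z):
    d=f["R"].T@np.linalg.inv(f["mtx"])@[*uv,1]; o=-f["R"].T@f["t"]; return o+d*(z-o[2])/d[2]
def fittray(f,hull,p0):
    B=[(x,y,z) for x in(-.055,.055) for y in(-.06,.06) for z in(0,.015)]
    def r(p):
        h=cv2.convexHull(proj(f,W(p,B)).astype(np.float32))
        return [cv2.pointPolygonTest(h,(float(a),float(b)),True) for a,b in hull]
    return least_squares(r,p0,x_scale=[.01,.01,.1],diff_step=1e-3)
E
python3 - <<'E'
from h import *
f=pickle.load(open("f0.pkl","rb"))["scene"]
P=lambda u,v:np.array([180+u/6,200+v/6])
L=[(-.06,-.048,.034),(-.06,.048,.034)];uv=np.array([P(408,172),P(530,348)])
ln=[((.0,-.048,.034),(.03,-.048,.034),P(172,303)),((.0,.048,.034),(.03,.048,.034),P(285,495)),((.056,-.03,.022),(.056,.03,.022),P(160,300)),((.056,-.03,.022),(.056,.03,.022),P(262,470))]
def r(p):
    e=list((proj(f,W(p,L))-uv).ravel())
    for a,b,q in ln:
        A,B=proj(f,W(p,[a,b]));d=(B-A)/np.linalg.norm(B-A);e.append(d[0]*(q-A)[1]-d[1]*(q-A)[0])
    return e
g=unproj(f,(247,252),.02);s=least_squares(r,[g[0],g[1],0.]);print("dock",s.x.round(4),np.round(s.fun,2))
h=cv2.cvtColor(f["pixels"],cv2.COLOR_RGB2HSV)
m=cv2.inRange(h,(100,120,60),(125,255,255));m[:135]=0;m[195:]=0;m[:,:220]=0;m[:,290:]=0
c=max(cv2.findContours(m,0,1)[0],key=cv2.contourArea);hl=cv2.convexHull(c)
# dense hull points, drop the part where handle sits
z=np.zeros_like(m);cv2.polylines(z,[hl],True,255);v,u=np.nonzero(z)
g=unproj(f,(253,163),.0);wt=unproj(f,(251.5,173.5),.008)
for y0 in(-.5,0,.5,):
    t=fittray(f,np.c_[u,v],[g[0],g[1],y0]);print("tray",t.x.round(4),t.cost.round(2),np.abs(t.fun).max().round(2))
print("watch",wt.round(4))
hb=proj(f,W(t.x,[(0,-.022,.075),(0,.022,.075)]));print("handle px",hb.round(1))
E
```

```text
dock [ 0.6392 -0.0281  0.145 ] [ 0.5  -0.36  0.58 -0.08 -0.05 -0.21 -0.73 -0.37]
tray [ 0.4923 -0.2882 -0.1713] 127.66 2.41
tray [ 0.4924 -0.2882  0.    ] 231.72 3.67
tray [ 0.4924 -0.2883 -0.1604] 128.0 2.3
watch [ 0.51   -0.2537  0.008 ]
handle px [[249.3 141. ]
 [253.1 153.4]]
```

```bash
cat >> h.py <<'E'
from scipy.optimize import minimize
def nm(f,uv,p0,proj=proj):
    B=[(x,y,z) for x in(-.055,.055) for y in(-.06,.06) for z in(0,.015)]
    def r(p):
        h=cv2.convexHull(proj(f,W(p,B)).astype(np.float32))
        return sum(abs(cv2.pointPolygonTest(h,(float(a),float(b)),True)) for a,b in uv)/len(uv)
    S=np.array([p0]+[np.array(p0)+d for d in np.diag([.01,.01,.15])])
    return minimize(r,p0,method="Nelder-Mead",options=dict(initial_simplex=S,xatol=1e-4,fatol=1e-4))
def fproj(f,X):
    c=np.asarray(X)@f["R"].T+f["t"]; th=np.arctan2(np.hypot(c[:,0],c[:,1]),c[:,2]); ph=np.arctan2(c[:,1],c[:,0])
    return np.c_[f["mtx"][0,2]+f["mtx"][0,0]*th*np.cos(ph),f["mtx"][1,2]+f["mtx"][1,1]*th*np.sin(ph)]
def bluehull(f,box):
    h=cv2.cvtColor(f["pixels"],cv2.COLOR_RGB2HSV);m=cv2.inRange(h,(100,120,60),(125,255,255))
    k=np.zeros_like(m);k[box[1]:box[3],box[0]:box[2]]=255;m&=k
    c=max(cv2.findContours(m,0,1)[0],key=cv2.contourArea)
    z=np.zeros_like(m);cv2.polylines(z,[cv2.convexHull(c)],True,255);v,u=np.nonzero(z);return np.c_[u,v]
E
python3 - <<'E'
from h import *
D=pickle.load(open("f0.pkl","rb"));f=D["scene"]
uv=bluehull(f,(220,135,290,195))
for y0 in(-.45,-.1,.2):
    t=nm(f,uv,[.492,-.288,y0]);print(t.x.round(4),t.fun.round(3),proj(f,W(t.x,[(0,-.022,.075),(0,.022,.075),(0,.03,.008)])).round(1).tolist())
from plant import *
f=grab_frame("wrist");cv2.imwrite("pics/w0.png",f["pixels"][:,:,::-1])
print(f["mtx"].round(1).tolist(),fproj(f,[[.49,-.288,0],get_state()["tool_pos"]]).round())
from scipy.spatial.transform import Rotation as R
print(R.from_quat(get_state()["ee_rot"]).as_matrix().round(3))
E
```

```text
[ 0.4917 -0.2902 -0.2177] 1.236 [[249.8, 140.3], [252.6, 152.9], [254.5, 170.1]]
[ 0.4917 -0.2902 -0.2177] 1.236 [[249.8, 140.3], [252.6, 152.9], [254.5, 170.1]]
[ 0.4917 -0.2902 -0.2178] 1.236 [[249.8, 140.3], [252.6, 152.9], [254.5, 170.1]]
[[325.2, 0.0, 280.6], [0.0, 325.2, 207.6], [0.0, 0.0, 1.0]] [[234. -80.]
 [282. 272.]]
[[ 0.905  0.425  0.   ]
 [ 0.425 -0.905 -0.   ]
 [ 0.     0.    -1.   ]]
```

```bash
python3 -m handwheel '[[[0.4,-0.05,0],[0,0,0]],[[0.8,-0.1,0],[0,0,0]],[[1,-0.18,0.1],[0,0,0]],[[1,-0.18,0.1],[0,0,0]]]' 1 60
python3 -m handwheel '[[[0.4,-0.05,0],[0,0,0]],[[0.8,-0.1,0],[0,0,0]],[[1,-0.18,0.1],[0,0,0]],[[1,-0.18,0.1],[0,0,0]]]'
python3 -m handwheel '[[[0.4,-0.05,0],[0,0,-0.07]],[[0.7,-0.1,0],[0,0,-0.14]],[[0.8,-0.17,0.1],[0,0,-0.21]],[[0.8,-0.17,0.1],[0,0,-0.28]],[[0.8,-0.17,0.1],[0,0,-0.29]]]'
python3 -m handwheel '[[[0,0,0],[0,0,-0.07]],[[0,0,0],[0,0,-0.14]],[[0,0,0],[0,0,-0.21]],[[0,0,0],[0,0,-0.29]],[[0,0,0],[0,0,-0.29]]]'
python3 - <<'E'
from h import *
from plant import *
f=grab_frame("wrist");cv2.imwrite("pics/w1.png",f["pixels"][:,:,::-1]);pickle.dump(f,open("w1.pkl","wb"))
print(fproj(f,W([.4917,-.2902,-.2177],[(0,0,.075),(.055,.06,0),(-.055,.06,0),(-.055,-.06,0),(.055,-.06,0)])).round())
E
```

```text
time_s: 0.88
tool_pos: [0.3081, -0.4138, 0.2201]
ee_rot: [0.976, 0.22, 0.0, -0.001]
force: [0.2, -0.2, 0.4]
finger_gap: 1.003
gripper_force: 0.0
time_s: 1.22
tool_pos: [0.3908, -0.3553, 0.2099]
ee_rot: [0.976, 0.22, -0.0, -0.001]
force: [-0.2, 0.5, 0.1]
finger_gap: 1.004
gripper_force: 0.0
time_s: 1.63
tool_pos: [0.4539, -0.3081, 0.2008]
ee_rot: [0.901, 0.434, -0.0, -0.0]
force: [0.5, -1.3, 0.1]
finger_gap: 0.995
gripper_force: 0.0
time_s: 2.05
tool_pos: [0.4534, -0.3093, 0.2018]
ee_rot: [0.781, 0.625, -0.0, 0.0]
force: [0.5, -0.4, 0.4]
finger_gap: 1.0
gripper_force: 0.0
[[319. 169.]
 [363. 100.]
 [259.  99.]
 [261. 208.]
 [358. 207.]]
```

View pics/w1.png

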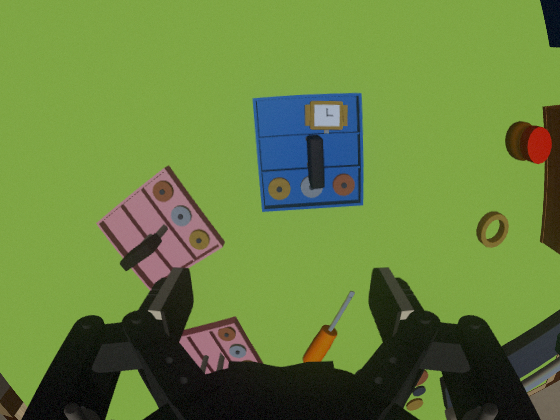

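The wrist picture shows the blue tray at (253-363, 94-211), with the watch at (327,116) in its upper, +y compartment and the handle at (316,162). I'll refine the pose from this view.

```bash
cat >> h.py <<'E'
from scipy.spatial.transform import Rotation as R
def to(s,x,y,z,yaw):
    "shares from measured pose to TCP (x,y,z), pointing down, tool y at yaw (mod pi)"
    M=R.from_quat(s["ee_rot"]); y2=np.array([np.cos(yaw),np.sin(yaw),0]); 
    if y2@M.as_matrix()[:,1]<0: y2=-y2
    z2=np.array([0,0,-1.]);T=R.from_matrix(np.c_[np.cross(y2,z2),y2,z2])
    return ((M.inv().apply(np.array([x,y,z])-s["tool_pos"]))/.1).round(3),((M.inv()*T).as_rotvec()/(np.pi/2)).round(3)
E
python3 - <<'E'
from h import *
from plant import *
f=pickle.load(open("w1.pkl","rb"))
t=nm(f,bluehull(f,(230,70,390,230)),[.4917,-.29,-.218],fproj);print(t.x.round(4),t.fun.round(3))
print(fproj(f,W(t.x,[(0,-.022,.075),(0,.022,.075),(0,-.022,.045)])).round())
s=get_state();p=t.x
print(to(s,p[0],p[1],.11,p[2]),s["tool_pos"])
E
```

```text
[ 0.4907 -0.2852 -0.1549] 0.309
[[318. 188.]
 [316. 137.]
 [314. 180.]]
(array([0.318, 0.309, 0.917]), array([ 0.   ,  0.   , -0.046])) [ 0.45346944 -0.3091851   0.20171503]
```

```bash
python3 -m handwheel '[[[0.3,0.3,0],[0,0,-0.045]],[[0.32,0.31,0.2],[0,0,-0.045]],[[0.32,0.31,0.5],[0,0,-0.045]],[[0.32,0.31,0.8],[0,0,-0.045]],[[0.32,0.31,0.8],[0,0,-0.045]]]'
python3 - <<'E'
from h import *
from plant import *
f=grab_frame("wrist")
t=nm(f,bluehull(f,(150,70,450,300)),[.4907,-.285,-.155],fproj);print(t.x.round(4),t.fun.round(3))
s=get_state();p=t.x;print(to(s,p[0],p[1],.041,p[2]),to(s,.4907,-.2852,.041,-.155),s["tool_pos"])
cv2.imwrite("pics/w2.png",f["pixels"][:,:,::-1])
E
```

```text
time_s: 2.52
tool_pos: [0.4882, -0.2825, 0.1157]
ee_rot: [0.76, 0.65, -0.002, -0.004]
force: [-1.1, -0.4, -1.2]
finger_gap: 1.002
gripper_force: 0.0
[ 0.4905 -0.2859 -0.1521] 0.438
(array([-0.027,  0.022,  0.777]), array([-0.004, -0.001, -0.001])) (array([-0.02 ,  0.023,  0.777]), array([-0.004, -0.001,  0.   ])) [ 0.4890981  -0.28313511  0.11873909]
```

View pics/w2.png

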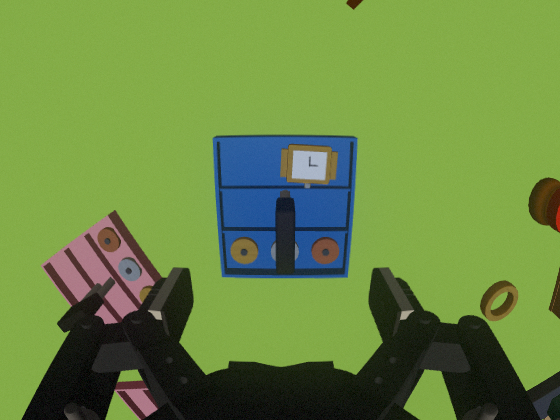

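The tray at (214-356, 136-277) is centred between the fingers and both fits agree. I'll descend and grip.

```bash
python3 -m handwheel '[[[-0.02,0.02,0.3],[0,0,0]],[[-0.02,0.02,0.6],[0,0,0]],[[-0.02,0.02,0.75],[0,0,0]],[[-0.02,0.02,0.77],[0,0,0]],[[-0.02,0.02,0.77],[0,0,0]]]'
python3 -m handwheel '[[[0,0,0],[0,0,0]],[[0,0,0],[0,0,0]],[[0,0,0],[0,0,0]],[[0,0,0],[0,0,0]],[[0,0,0],[0,0,0]]]' 0 60
python3 -m handwheel '[[[0,0,0],[0,0,0]],[[0,0,0],[0,0,0]],[[0,0,0],[0,0,0]],[[0,0,0],[0,0,0]],[[0,0,0],[0,0,0]]]'
python3 - <<'E'
from h import *
from plant import *
s=get_state();print(s["tool_pos"])
# waypoint: 150mm outside home along the dock axis
d=[.6392,-.0281,.145]
for x in(-.2,-.15,0):
  w=W(d,[(x,0,0)])[0];print(x,w,to(s,w[0],w[1],.046,d[2]))
E
```

```text
time_s: 2.98
tool_pos: [0.4931, -0.2867, 0.0455]
ee_rot: [0.759, 0.651, 0.0, 0.0]
force: [0.1, -0.2, 1.1]
finger_gap: 1.002
gripper_force: 0.0
time_s: 3.4
tool_pos: [0.4933, -0.2864, 0.0451]
ee_rot: [0.758, 0.652, 0.0, 0.001]
force: [0.3, -0.8, 0.6]
finger_gap: 0.3
gripper_force: 0.0
time_s: 3.82
tool_pos: [0.493, -0.2863, 0.0448]
ee_rot: [0.758, 0.652, 0.0, 0.0]
force: [-2.6, -0.6, 5.4]
finger_gap: 0.128
gripper_force: 59.8
[ 0.49299573 -0.28627137  0.04480803]
-0.2 [ 0.44129882 -0.05699849  0.        ] (array([ 2.189, -0.855, -0.013]), array([ 0.   ,  0.   , -0.188]))
-0.15 [ 0.49077411 -0.04977386  0.        ] (array([ 2.335, -0.376, -0.013]), array([ 0.   ,  0.   , -0.188]))
0 [ 0.6392 -0.0281  0.    ] (array([ 2.772,  1.059, -0.012]), array([ 0.   ,  0.   , -0.188]))
```

```bash
python3 -m handwheel '[[[0,0,-0.05],[0,0,0]],[[0.1,-0.1,-0.1],[0,0,0]],[[0.3,-0.3,-0.1],[0,0,0]],[[0.5,-0.45,-0.1],[0,0,0]],[[0.7,-0.6,-0.1],[0,0,0]]]'
python3 -m handwheel '[[[0.2,-0.1,0],[0,0,-0.02]],[[0.4,-0.15,0],[0,0,-0.06]],[[0.6,-0.2,0],[0,0,-0.1]],[[0.8,-0.25,0],[0,0,-0.14]],[[0.9,-0.25,0],[0,0,-0.16]]]'
python3 - <<'E'
from h import *
from plant import *
s=get_state();d=[.6392,-.0281,.145]
w=W(d,[(-.2,0,0)])[0];print(s["tool_pos"],s["force"],s["gripper_force"],to(s,w[0],w[1],.046,d[2]))
E
```

```text
time_s: 4.23
tool_pos: [0.4428, -0.207, 0.0536]
ee_rot: [0.758, 0.652, -0.0, -0.001]
force: [0.6, 0.1, -2.9]
finger_gap: 0.129
gripper_force: 58.9
time_s: 4.65
tool_pos: [0.4314, -0.1132, 0.0538]
ee_rot: [0.669, 0.743, -0.0, -0.001]
force: [-0.5, 0.5, -2.4]
finger_gap: 0.127
gripper_force: 58.9
[ 0.43143017 -0.11323826  0.05379907] [-0.51450973  0.52227747 -2.43696524] 58.9021772146225 (array([0.549, 0.157, 0.078]), array([-0.001, -0.001, -0.025]))
```

```bash
python3 -m handwheel '[[[0.2,0.05,0],[0,0,-0.01]],[[0.4,0.1,0],[0,0,-0.02]],[[0.55,0.15,0],[0,0,-0.025]],[[0.55,0.15,0.04],[0,0,-0.025]],[[0.55,0.15,0.08],[0,0,-0.025]]]'
python3 -m handwheel '[[[0,0,0],[0,0,0]],[[0,0,0],[0,0,0]]]'
python3 - <<'E'
from h import *
from plant import *
fs=grab_frame("scene");f=grab_frame("wrist");s=get_state();print(s["tool_pos"],s["force"])
y=R.from_quat(s["ee_rot"]).as_matrix()[:,1];print("yaw",np.arctan2(y[1],y[0]))
pickle.dump((fs,f),open("f3.pkl","wb"))
a=cv2.resize(fs["pixels"][190:310,190:340],None,fx=5,fy=5,interpolation=cv2.INTER_CUBIC)
cv2.imwrite("pics/s3.png",a[:,:,::-1]);cv2.imwrite("pics/w3.png",f["pixels"][:,:,::-1])
E
```

```text
time_s: 5.07
tool_pos: [0.4425, -0.0587, 0.046]
ee_rot: [0.655, 0.755, -0.0, 0.0]
force: [0.4, 0.1, -2.5]
finger_gap: 0.133
gripper_force: 58.9
time_s: 5.23
tool_pos: [0.4417, -0.0596, 0.0457]
ee_rot: [0.656, 0.755, -0.001, -0.0]
force: [-0.0, -0.5, -3.3]
finger_gap: 0.127
gripper_force: 58.8
[ 0.44203267 -0.05970244  0.04613754] [-0.02739423  0.08497826 -3.0926842 ]
yaw 0.13902971275433101
```

View pics/w3.png

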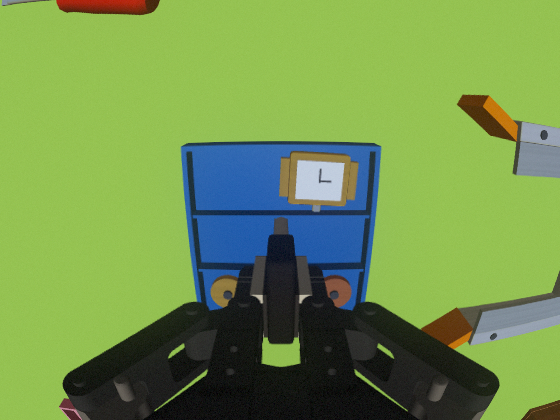

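View pics/s3.png

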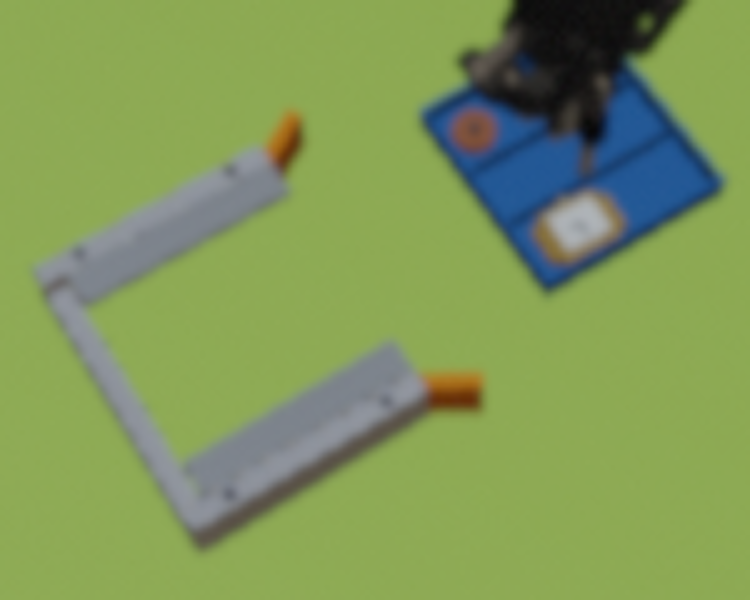

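The wrist picture shows the tray held upright with the watch at (320,182), and the dock's lip corners near (513,174) and (475,308). The scene crop shows the tray square in front of the mouth. I'll check the lateral alignment from the wrist view.

Run:
```python
from h import *
fs,f=pickle.load(open("f3.pkl","rb"));d=np.array([.6392,-.0281,.145])
L=[(-.06,.048,.034),(-.06,-.048,.034),(-.06,.068,.034),(-.06,-.068,.034)]
print(fproj(f,W(d,L)).round(1))
p0=[.442,-.0597,.139]
print("tray far corners",fproj(f,W(p0,[(-.055,.06,.016),(.055,.06,.016),(-.055,.06,.001),(.055,.06,.001)])).round(1))
# refit dock from two wrist corners
uv=np.array([[513,174],[475,308]])
r=lambda p:(fproj(f,W(p,L[:2]))-uv).ravel()
o=least_squares(r,d);print("dock wrist",o.x.round(4),o.fun.round(1))
c,s=np.cos(d[2]),np.sin(d[2]);e=np.array([.442,-.0597])-d[:2];print("tcp in dock",c*e[0]+s*e[1],-s*e[0]+c*e[1])
g=cv2.resize(f["pixels"][80:360,420:560],None,fx=2.1,fy=2.1,interpolation=cv2.INTER_CUBIC);cv2.imwrite("pics/w3c.png",g[:,:,::-1])
```

```text
[[515.1 173.8]
 [481.9 310.1]
 [519.3 140.5]
 [473.9 332.3]]
tray far corners [[180.1 146.4]
 [379.4 146.4]
 [187.5 142.9]
 [372.1 142.9]]
dock wrist [ 0.6355 -0.0307  0.0989] [ 0.2 -1.5  0.2  2.2]
tcp in dock -0.19969652541688887 -0.002774479486651875
```

View pics/w3c.png

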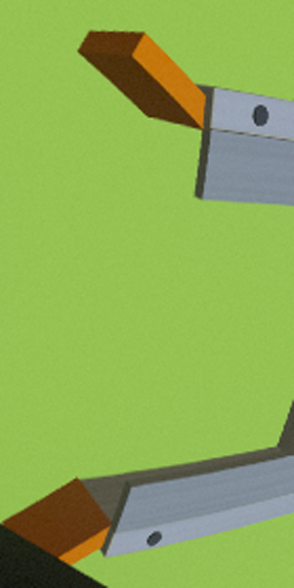

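Predicted and observed lip corners agree within about 2 px, so the dock pose holds. I'll slide in.

```bash
python3 -m handwheel '[[[0.025,0.1,0],[0,0,-0.004]],[[0.025,0.3,0],[0,0,-0.004]],[[0.025,0.5,0],[0,0,-0.004]],[[0.025,0.7,0],[0,0,-0.004]],[[0.025,0.8,0],[0,0,-0.004]]]'
python3 -m handwheel '[[[0,0,0],[0,0,0]]]'
python3 - <<'E'
from h import *
from plant import *
s=get_state();d=[.6392,-.0281,.145];w=W(d,[(0,0,0)])[0]
print(s["tool_pos"],s["force"],to(s,w[0],w[1],.046,d[2]))
E
```

```text
time_s: 5.75
tool_pos: [0.5242, -0.0453, 0.0465]
ee_rot: [0.653, 0.757, 0.001, 0.001]
force: [1.1, -0.4, -2.9]
finger_gap: 0.131
gripper_force: 59.0
time_s: 5.83
tool_pos: [0.5237, -0.0453, 0.0463]
ee_rot: [0.653, 0.757, 0.001, 0.001]
force: [1.0, 0.9, -3.6]
finger_gap: 0.134
gripper_force: 59.0
[ 0.52365131 -0.04525011  0.04632859] [ 1.00352206  0.94700815 -3.60027968] (array([0.   , 1.168, 0.005]), array([0.001, 0.   , 0.001]))
```

```bash
python3 -m handwheel '[[[0,0.2,0],[0,0,0]],[[0,0.4,0],[0,0,0]],[[0,0.6,0],[0,0,0]],[[0,0.8,0],[0,0,0]],[[0,1,0],[0,0,0]]]'
python3 -m handwheel '[[[0,0.04,0.01],[0,0,0]],[[0,0.08,0.01],[0,0,0]],[[0,0.12,0.01],[0,0,0]],[[0,0.15,0.01],[0,0,0]]]'
python3 -m handwheel '[[[0,0.02,0],[0,0,0]],[[0,0.03,0],[0,0,0]],[[0,0.03,0],[0,0,0]]]'
python3 - <<'E'
from h import *
from plant import *
s=get_state();d=[.6392,-.0281,.145];w=W(d,[(0,0,0)])[0]
print(s["tool_pos"],s["force"],to(s,w[0],w[1],.046,d[2]))
E
```

```text
time_s: 6.25
tool_pos: [0.6199, -0.0308, 0.0461]
ee_rot: [0.654, 0.757, -0.0, -0.0]
force: [0.4, 0.2, -2.4]
finger_gap: 0.132
gripper_force: 59.3
time_s: 6.58
tool_pos: [0.6342, -0.0287, 0.0452]
ee_rot: [0.654, 0.757, -0.0, -0.0]
force: [0.5, -0.2, -2.8]
finger_gap: 0.129
gripper_force: 59.5
time_s: 6.83
tool_pos: [0.6376, -0.0282, 0.0454]
ee_rot: [0.653, 0.757, -0.0, -0.0]
force: [-0.2, -0.0, -2.5]
finger_gap: 0.129
gripper_force: 59.5
[ 0.63762682 -0.02816502  0.04537042] [-0.21925251 -0.04607299 -2.47410764] (array([-0.002,  0.016, -0.006]), array([-0.   , -0.   ,  0.001]))
```

```bash
for i in 1 ; do python3 -m handwheel '[[[0,0.01,0],[0,0,0]],[[0,0.02,0],[0,0,0]],[[0,0.02,0],[0,0,0]]]'; done | grep -E "tool_pos|force"
python3 -m handwheel '[[[0,0.01,0.005],[0,0,0]],[[0,0.02,0.005],[0,0,0]],[[0,0.02,0.005],[0,0,0]]]'| grep -E "tool_pos|force"
```

```text
tool_pos: [0.6394, -0.0278, 0.0452]
force: [-1.3, 0.3, -1.7]
gripper_force: 59.6
tool_pos: [0.6395, -0.0278, 0.0451]
force: [-9.1, -1.6, 4.9]
gripper_force: 60.7
```

```bash
python3 -m handwheel '[[[0,0.01,0],[0,0,0]],[[0,0.015,0],[0,0,0]],[[0,0.015,0],[0,0,0]]]'| grep -E "tool_pos|force"
python3 -m handwheel '[[[0,0,0],[0,0,0]],[[0,0,0],[0,0,0]],[[0,0,0],[0,0,0]],[[0,0,0],[0,0,0]],[[0,0,0],[0,0,0]]]' 0.5 20
python3 -m handwheel '[[[0,-0.02,-0.1],[0,0,0]],[[0,-0.02,-0.3],[0,0,0]],[[0,-0.02,-0.6],[0,0,0]],[[0,-0.02,-0.9],[0,0,0]],[[0,-0.02,-1],[0,0,0]]]'
python3 - <<'E'
from h import *
from plant import *
fs=grab_frame("scene");f=grab_frame("wrist")
d=np.array([.6392,-.0281,.145])
cv2.imwrite("pics/w4.png",f["pixels"][:,:,::-1])
h=cv2.cvtColor(f["pixels"],cv2.COLOR_RGB2HSV);print(fproj(f,W(d,[(0,.03,.0),(.056,0,.022)])).round())
pickle.dump((fs,f),open("f4.pkl","wb"))
E
```

```text
tool_pos: [0.6396, -0.0278, 0.0452]
force: [-13.6, -1.3, 8.6]
gripper_force: 61.3
time_s: 8.0
tool_pos: [0.6437, -0.0273, 0.045]
ee_rot: [0.653, 0.757, 0.0, 0.0]
force: [-0.5, 0.1, -0.5]
finger_gap: 0.502
gripper_force: 0.0
time_s: 8.42
tool_pos: [0.643, -0.0277, 0.1505]
ee_rot: [0.653, 0.757, 0.002, 0.003]
force: [0.6, 0.2, 0.8]
finger_gap: 0.505
gripper_force: 0.0
[[274. 159.]
 [337. 198.]]
```

View pics/w4.png

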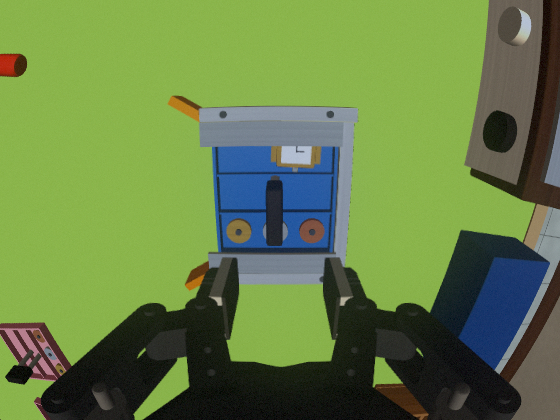

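The wrist picture shows the tray under both lips with its right edge flush to the back bar (x≈336). It is square in the dock, the watch is at (297,155) in its compartment, and the fingers are clear above.

```bash
python3 -m handwheel '[[[0,0,-0.2],[0,0,0]],[[0,0,-0.2],[0,0,0]],[[0,0,-0.2],[0,0,0]]]' | grep tool_pos; python3 -c "from plant import *;print(job_done())"
```

```text
tool_pos: [0.6414, -0.0276, 0.1641]
the job is handed in; nothing more can be done
None
```

The blue tray is home against the dock's back bar under both lips, upright, with the watch in its compartment; I released it, left the grey tray untouched, and handed the job in at about 9 s.

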